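# Slide the tester into the test dock and cam-lock it

## Task

Swing the yellow cam lever of the test dock fully open, then slide the blue handheld tester across the bench, without lifting it, past the blue case and the red carton and onto the dock's green mark along the aluminium fence. Then swing the cam lever shut to lock the tester home, and let go. Leave the case, the carton, the bottle and the bin where they stand.

Things in the scene. Friction and masses are not known exactly. Their poses are not given: they have to be found in the camera images.
- tester: Blue handheld tester lying flat, black screen and orange keypad on top: a box 105 (its x) by 150 (its y, long axis) by 42 mm tall, about 0.6 kg, too wide to grasp. Origin: centre of its underside. Starts on a flat red mat (240 by 260 mm) across the bench from the dock, long axis up to 32 degrees off world y.
- dock: Fixed test dock. Origin: centre of the flat green mark (105 by 150 mm, white line across each end), where the tester's centre belongs; x points from the robot to the fence, y along the fence (up to 7 degrees off world y). Aluminium fence 26 mm tall, inner face at x = 53 mm, y = -63 to 63 mm, flared ends to +-92 mm; both ends open: the tester enters along y.
- lever (a joint): Cam lever on a vertical axis, stays where left (0.1 N m). 0 = open, yellow arm along the dock's -x (to the robot); 1.57 = locked, arm along +y; at a: (-cos a, sin a). Arm 12 mm wide, z = 32 to 46 mm, 105 mm long. Under it a brass eccentric, z = 6 to 32 mm, reaches dock x = -63.5 mm when open, -53.5 when locked: it pushes the tester up to 10 mm to the fence.
- dock_pivot (a point): The lever's axis, on the dock's near side at dock x = -79.5 mm, y = 0, at the height of the middle of the arm (39 mm); axes as the dock's.
- lever_knob (a point): Centre of the top (z = 62 mm) of the lever's upright black knob, 18 mm in diameter, z = 32 to 62 mm, 98 mm from the axis.
- case: Bystander: blue plastic case 100 by 100 by 60 mm tall, loose, near y = 0 on the robot's side or the far side of the lane. Origin: centre of its underside.
- carton: Bystander: red carton 50 (its x) by 90 (its y) by 48 mm tall, loose, near y = 0 across the lane from the case. Origin: centre of its underside.
- bottle: Bystander: white bottle, 56 mm diameter, 90 mm tall, loose, at the outer left or right of the work. Origin: centre of its underside.
- bin: Bystander: empty blue open bin 90 (its x) by 64 (its y) by 45 mm tall, loose, at the outer left or right of the work. Origin: centre of its underside.

How it is judged (in metres and radians):
On the way, in this order (a step that is already met when the one before it is completed fails the run):
1. the cam lever is swung open, to below 0.2 rad (value of joint lever below 0.2 rad), for 0.1 s.
2. lever still open (below 0.3 rad), the tester lies on the green mark: centre within 12 mm along the fence and 9 mm across it, long axis within 7 degrees of the fence (value of joint lever below 0.3 rad and y of tester in the frame of dock between -0.012 and 0.012 m and x of tester in the frame of dock between -0.009 and 0.009 m and angle between the y axis of tester and the y axis of dock, either way round below 0.122 rad), for 0.2 s.
3. the cam lever is swung shut, beyond 1.4 rad (value of joint lever above 1.4 rad), for 0.2 s.
At the end, for the whole second after the job is handed in: The tester lies flat and at rest on the green mark, its centre within 12 mm of the mark's centre along the fence and within 4 mm across it (home against the fence), its long axis within 3.4 degrees of the fence, either way round; the cam lever is shut beyond 1.4 rad; the robot touches nothing (value of joint lever above 1.4 rad and y of tester in the frame of dock between -0.012 and 0.012 m and x of tester in the frame of dock between -0.004 and 0.004 m and angle between the y axis of tester and the y axis of dock, either way round below 0.06 rad and height (world z) of tester below 0.005 m and linear speed of tester below 0.02 m/s).
It fails at once if the tester is lifted more than 10 mm off the bench or tipped more than 7 degrees (height (world z) of tester above 0.01 m or angle between tester's own z axis and vertical above 0.122 rad).
It fails at once if the case, carton, bottle or bin is moved by more than 15 mm (distance of any of case, carton, bottle, bin from where it was at the start of the episode above 0.015 m).
It also fails if it takes over 72 s, if anything falls off the work surface, if the arm or the gripper's body presses on something with over 40 N, if the wrist force passes 120 N, or if a joint passes its speed limit or range.

## Robot

A 6-joint arm with a two-finger parallel gripper is mounted at the origin on the work surface. World frame = base frame: x ahead of the robot, y to its left, z up, the work surface at z = 0. Lengths are in mm, angles in rad, forces in N, time in s.
With the tool pointing down it reaches from about 375 to 825 mm from the base axis. Payload 5.5 kg.
Tool frame: the origin (TCP) lies at the very end of the fingers, on their centre line; the grasp point (between the pads) lies ctrl.grip_depth behind it (ctrl.grip_depth is the distance from the TCP to the grasp point, in mm); z points along the fingers, y is the line along which they close (so a half turn about z gives the same grasp; the last joint's range is limited). The gripper opens to 85 mm and grips with 20 to 120 N. Pads are 22 mm wide; open, the fingers measure 114 mm over their backs; the gripper's body (76 mm by 85 mm) begins 54 mm behind the grasp point. The pads swing forward as they close: fully open they stand 13 mm farther back than shut.
Start: joints at [-1.231, 0.314, -0.047, 1.21, 0, 1.571], TCP at [199.976, -565.689, 231.299] pointing down, gripper open.
Joint ranges: [-2.67, 2.67], [-0.69, 1.73], [-1.03, 1.25], [-2.08, 2.16], [-1.42, 1.45], [-3.14, 3.14]. Speed limits (rad/s): [2.39, 2.39, 3.01, 3.14, 3.14, 3.14].

## Interface

Orientations are given as a unit quaternion [x, y, z, w].
In Python, from bench import ctrl gives the robot as it stands.
- The arm moves only by the shell command python3 -m creep 'ROWS'. ROWS is a JSON object of lists of equal length, an entry for each row: "jaw": the opening, from -1 (shut) to 1 (fully open); "slide": the shift along the tool's x, y, z in mm, a list of three; "turn": the turn about the tool's z in degrees. A call has exactly 5 rows; each row is the pose to reach, as a shift and turn from the pose commanded when the call began, along the tool's axes at that moment; what a row does not reach only later rows make up. A row lasts 1/12 s, in which the tool goes at most 41.7 mm and 7.16 degrees, less where a joint would pass 70% of its speed; a pose out of reach is approached as far as the arm can. A call with a gripper value outside its range is refused whole. The fingers move at their own pace and stop on an object; the grip force is fixed at half the most. Time passes only in rows, so rows that repeat a pose let the fingers close, or fill a call up. It gives the time, the measured TCP pose, the force, the opening and the grip force at its end, in the units of the state.
- ctrl.sense(): the state, without advancing time (a new reading comes with each control period).
- ctrl.capture(name): name is "side" or "top"; returns the picture (420x560x3 uint8, blue, green, red); there is no depth.
- ctrl.camera_params(name): a dict with "mtx" (3x3 intrinsics, pixels), "distortion" ([k1, k2, p1, p2, k3] as OpenCV has them; the pictures are not rectified), "rvec" (rotation vector, rad) and "tvec" (3), from world to camera coordinates, as OpenCV has them. Camera axes: x right, y down, z forward; pixel columns grow to the right and rows downward; lengths in mm; the calibration is good to about 2 mm. A picture is of the moment at which its call begins. camera_params takes no time and is no camera call.
- ctrl.finish_job(): hands the job in; it is judged then, once.
The state is a dict: "clock": time; "joint_pos": joint angles; "qd": joint speeds; "effort": joint torques, N m; "ee_pos": TCP position; "orientation": TCP orientation; "ft_force": force on the tool from outside, world axes, zero at the start; "torque": the same for the moment, N m; "width": finger opening in mm; "gripper_force": force on a finger pad.
Only numpy, scipy, OpenCV 4.12 (cv2) and the standard library are available. Lean on these libraries where they do the work, as an engineer would, in place of code of your own. Each camera call takes 0.05 s, during which the arm holds its last target. There are 200 camera calls.

## Working session

There is one attempt and no reset: what is moved stays moved. The work goes in short steps, Python scripts to look and compute and a shell command to move; the robot and the scene stay as the last step left them, time stands still between calls to the robot, and variables do not carry over. Pictures are saved under pics/ and viewed, at most 10 in all, crops included, and the job is handed in when it is done.

```bash
ls; mkdir -p pics; python3 - <<'E'
from bench import ctrl
import cv2
for n in("top","side"):
    cv2.imwrite(f"pics/{n}0.png",ctrl.capture(n)); p=ctrl.camera_params(n); print(p)
s=ctrl.sense(); print(s, ctrl.grip_depth)
E
```

```text
pics
{'mtx': array([[490.22376854,   0.        , 278.0732746 ],
       [  0.        , 490.22376854, 214.91786257],
       [  0.        ,   0.        ,   1.        ]]), 'distortion': array([-0.08646946,  0.        ,  0.        ,  0.        ,  0.        ]), 'rvec': array([ 2.11166838, -2.17711409,  0.14313411]), 'tvec': array([  23.0423961 ,  557.86484836, 1181.69740551])}
{'mtx': array([[538.48878782,   0.        , 279.91347797],
       [  0.        , 538.48878782, 203.23359857],
       [  0.        ,   0.        ,   1.        ]]), 'distortion': array([-0.17766931,  0.        ,  0.        ,  0.        ,  0.        ]), 'rvec': array([ 0.52478083, -2.76379571,  1.05300533]), 'tvec': array([ 522.48966545,  191.13729166, 1527.53020273])}
{'clock': 0.1, 'joint_pos': array([-1.23099244e+00,  3.14138235e-01, -4.80000211e-02,  1.21015967e+00,
        2.34514231e-05,  1.57082373e+00]), 'qd': array([ 0.00017878,  0.00110954,  0.00247768, -0.00047814,  0.00213234,
       -0.00151944]), 'effort': array([-7.97299781e-04, -5.40765917e+01,  3.40541339e+01,  1.11402958e-02,
       -1.83762756e-05,  1.62272482e-05]), 'ee_pos': array([ 199.81771314, -565.20595372,  230.52181196]), 'orientation': array([ 9.85603392e-01,  1.69072141e-01, -1.15403180e-04, -7.41972540e-04]), 'ft_force': array([-0.38335668, -0.04011422,  0.70804749]), 'torque': array([-0.0156909 , -0.0319087 ,  0.03404392]), 'gripper_force': 0.0, 'width': 85.72179972669937} 18.700000000000003
```

View pics/top0.png

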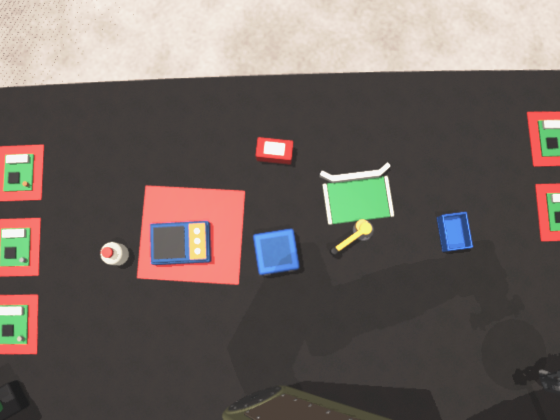

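View pics/side0.png

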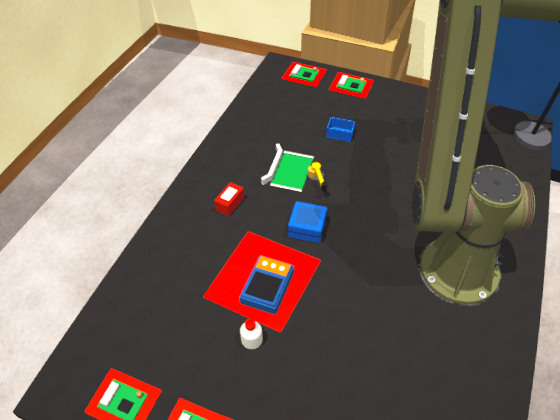

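The top view has image right = −y and image up = +x. The tester is at (180,243) on the mat, the case at (277,252), the carton at (275,151), and the green mark at (358,200). The lever pivot is at about (364,230), with its knob at (336,250). The bin is at (455,232) and the bottle at (115,254). The side view agrees.

```bash
cat > h.py <<'E'
import cv2, numpy as np
from bench import ctrl
def ray(n,px,z):
    p=ctrl.camera_params(n); R=cv2.Rodrigues(p["rvec"])[0]; t=p["tvec"].ravel()
    u=cv2.undistortPoints(np.float64(px).reshape(-1,1,2),p["mtx"],p["distortion"]).reshape(-1,2)
    d=np.c_[u,np.ones(len(u))]@R; c=-R.T@t
    return (c+d*((z-c[2])/d[:,2])[:,None])[:,:2]
def proj(n,P):
    p=ctrl.camera_params(n); return cv2.projectPoints(np.float64(P).reshape(-1,1,3),p["rvec"],p["tvec"],p["mtx"],p["distortion"])[0].reshape(-1,2)
def cnt(mask,box):
    x0,y0,x1,y1=box; m=np.zeros_like(mask); m[y0:y1,x0:x1]=mask[y0:y1,x0:x1]
    c=max(cv2.findContours(m,cv2.RETR_EXTERNAL,cv2.CHAIN_APPROX_NONE)[0],key=cv2.contourArea); return c.reshape(-1,2)
def rng(img,lo,hi): return cv2.inRange(cv2.cvtColor(img,cv2.COLOR_BGR2HSV),lo,hi)
def rect(n,c,z):
    (x,y),(w,h),a=cv2.minAreaRect(np.float32(ray(n,c,z))); b=cv2.boxPoints(((x,y),(w,h),a))
    e=[b[1]-b[0],b[2]-b[1]]; l=max(e,key=np.linalg.norm); ang=np.degrees(np.arctan2(-l[0],l[1]))
    return np.round([x,y,w,h,(ang+90)%180-90],1)   # ang: long axis off world y, ccw
E
python3 - <<'E'
from h import *
for n in("top","side"):
    p=ctrl.camera_params(n);R=cv2.Rodrigues(p["rvec"])[0];print(n,"cam",np.round(-R.T@p["tvec"].ravel()))
img=cv2.imread("pics/top0.png"); blue=rng(img,(100,100,50),(130,255,255)); red=cv2.bitwise_or(rng(img,(0,120,100),(8,255,255)),rng(img,(170,120,100),(180,255,255)))
nonred=cv2.bitwise_not(red)
print("tester",rect("top",cnt(nonred,(147,212,214,270)),42))
print("case",rect("top",cnt(blue,(250,225,302,278)),60))
print("carton",rect("top",cnt(red,(250,132,300,168)),48))
print("bin",rect("top",cnt(blue,(430,205,480,258)),45))
print("mat",rect("top",cnt(red,(130,180,250,290)),0))
g=rng(img,(45,100,60),(80,255,255)); gc=cnt(g,(315,165,400,230)); print("green",rect("top",gc,0))
y=rng(img,(20,120,100),(35,255,255)); yc=cnt(y,(325,210,385,260)); print("arm",rect("top",yc,46))
v=img[215:265,322:385]; cv2.imwrite("pics/crop1.png",cv2.resize(np.hstack([v]),None,fx=8,fy=8,interpolation=cv2.INTER_NEAREST))
s=cv2.imread("pics/side0.png"); gs=cnt(rng(s,(45,100,60),(80,255,255)),(255,140,320,200)); print("green side",rect("side",gs,0))
w=cnt(rng(s,(100,100,20),(130,255,255)),(235,250,300,312)); print("tester side",rect("side",w,42))
w=cnt(rng(s,(100,100,20),(130,255,255)),(285,198,330,245)); print("case side",rect("side",w,60))
print("bottle", ray("top",[[108,253]],90), "knob",ray("top",[[336,249]],62))
E
```

```text
top cam [ 3.860e+02 -1.000e+00  1.249e+03]
side cam [ 158. 1004. 1269.]
tester [498.3 253.5 107.4 153.2   1.4]
case [466.8  13.9 102.5 102.2 -82.8]
carton [723.5  11.6  93.4  61.4  -8.1]
bin [ 503.2 -431.    93.8   80.   -84.6]
mat [521.9 232.  264.4 244.3  -5. ]
green [ 597.6 -201.8  106.   147.6    5.5]
arm [ 495.  -176.6   18.7   99.8   29.2]
green side [ 597.1 -201.3  107.5  148.8    5.4]
tester side [492.4 272.1 106.4 158.5   1.5]
case side [461.4  36.9 107.7 143.8   7.7]
bottle [[471.74395844 415.74046369]] knob [[ 467.39608442 -131.86422466]]
```

View pics/crop1.png

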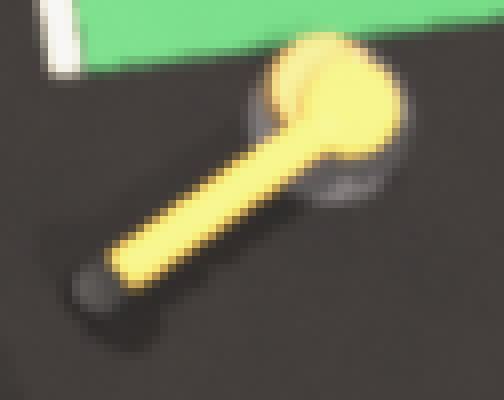

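```bash
cat > d.py <<'E'
# usage: d.py x y z phi : remaining slide in tool axes + turn
import sys; from h import *
from scipy.spatial.transform import Rotation as Ro
s=ctrl.sense(); R=Ro.from_quat(s["orientation"]); phi=np.degrees(np.arctan2(*R.as_matrix()[[1,0],0]))
print("t %.2f tcp %s phi %.1f q %s F %s w %.0f"%(s["clock"],np.round(s["ee_pos"],1),phi,np.round(s["joint_pos"],2),np.round(s["ft_force"],1),s["width"]))
if len(sys.argv)>4:
    x,y,z,p=map(float,sys.argv[1:5]); print("slide",np.round(R.inv().apply(np.array([x,y,z])-s["ee_pos"]),1),"turn",round(phi-p,1))
E
python3 -m creep '{"jaw":[-1,-1,-1,-1,-1],"slide":[[33,-23,0],[66,-46,0],[99,-69,0],[132,-92,0],[165,-115,0]],"turn":[-7,-14,-21,-28,-35]}'
python3 d.py 511 -133 140 90
```

```text
clock: 0.52
ee_pos: [317.6, -400.5, 230.9]
orientation: [0.888, 0.46, -0.0, -0.0]
ft_force: [1.3, -0.6, 0.7]
width: 25.6
gripper_force: 0.0
t 0.52 tcp [ 317.6 -400.5  230.9] phi 54.8 q [-0.9   0.15 -0.26  1.16  0.    1.29] F [ 1.3 -0.6  0.7] w 26
slide [330.    3.7  91. ] turn -35.2
```

```bash

python3 -m creep '{"jaw":[-1,-1,-1,-1,-1],"slide":[[38,0,8],[76,0,16],[114,0,24],[152,0,32],[190,0,40]],"turn":[-7,-14,-21,-28,-35]}' >/dev/null
python3 d.py 511 -133 20 90
```

```text
t 0.93 tcp [ 428.1 -245.8  190.8] phi 89.8 q [-0.52  0.14 -0.37  1.07 -0.    1.05] F [ 0.1 -0.   0.1] w 0
slide [113.1  82.5 170.8] turn -0.2
```

```bash

python3 -m creep '{"jaw":[-1,-1,-1,-1,-1],"slide":[[33,23,0],[66,46,0],[99,70,0],[113,83,15],[113,83,50]],"turn":[0,0,0,0,0]}' >/dev/null
python3 -m creep '{"jaw":[-1,-1,-1,-1,-1],"slide":[[0,0,35],[0,0,70],[0,0,105],[0,0,120],[0,0,120]],"turn":[0,0,0,0,0]}' >/dev/null
python3 d.py 477 -153 20 90
```

```text
t 1.77 tcp [ 507.6 -134.3   17.1] phi 89.5 q [-0.26  0.37 -0.51  0.71  0.    1.32] F [-1.3  1.2 -0.1] w -0
slide [-19.  -30.5  -2.7] turn -0.5
```

```bash

python3 -m creep '{"jaw":[-1,-1,-1,-1,-1],"slide":[[-4,-7,0],[-8,-13,0],[-12,-20,0],[-16,-26,0],[-20,-32,0]],"turn":[0,0,0,0,0]}' >/dev/null; python3 d.py
python3 -m creep '{"jaw":[-1,-1,-1,-1,-1],"slide":[[-5,-4,0],[-9,-8,0],[-14,-12,0],[-18,-16,0],[-23,-20,0]],"turn":[0,0,0,0,0]}' >/dev/null; python3 d.py
python3 -m creep '{"jaw":[-1,-1,-1,-1,-1],"slide":[[-5,-2,0],[-10,-4,0],[-15,-6,0],[-20,-8,0],[-20,-8,0]],"turn":[0,0,0,0,0]}' >/dev/null; python3 d.py 449 -198 20 90
python3 -c "
from h import *
cv2.imwrite('pics/top1.png',ctrl.capture('top')[190:290,290:410].repeat(5,0).repeat(5,1))"
```

```text
t 2.18 tcp [ 480.3 -156.1   22.8] phi 89.4 q [-0.31  0.32 -0.56  0.69  0.    1.27] F [3.  0.7 0.7] w 0
t 2.60 tcp [ 458.8 -178.2   21.2] phi 89.5 q [-0.37  0.31 -0.59  0.68  0.    1.21] F [ 1.   0.6 -0.1] w 0
t 3.02 tcp [ 451.2 -197.3   21.2] phi 89.5 q [-0.41  0.31 -0.59  0.68  0.    1.17] F [3.2 5.9 0.9] w -0
slide [-0.7 -2.2  1.2] turn -0.5
```

View pics/top1.png

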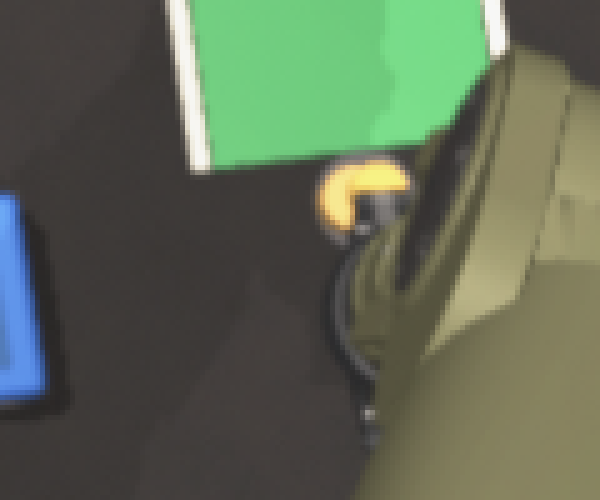

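The arm hides the lever at (370,400), but the wrist force has risen to about 6 N, so it looks to be at its open stop. I'll back off and look again on the way to the tester.

```bash

python3 -m creep '{"jaw":[-1,-1,-1,-1,-1],"slide":[[20,0,0],[20,0,-40],[20,0,-80],[50,0,-100],[90,-8,-100]],"turn":[0,0,0,0,0]}' >/dev/null
python3 -m creep '{"jaw":[-1,-1,0.4,0.4,0.4],"slide":[[40,-2,0],[80,-3,0],[120,-5,0],[160,-7,0],[200,-9,0]],"turn":[-7,-14,-21,-28,-35]}' >/dev/null
python3 d.py 415 255 120 180
python3 - <<'E'
from h import *
img=ctrl.capture("top"); cv2.imwrite("pics/top2.png",img)
y=rng(img,(20,120,100),(35,255,255)); yc=cnt(y,(325,205,390,290)); print("arm",rect("top",yc,46))
cv2.imwrite("pics/crop2.png",img[190:290,290:410].repeat(5,0).repeat(5,1))
E
```

```text
t 3.90 tcp [436.3  93.2 121.4] phi 124.8 q [ 0.21  0.11 -0.57  0.89 -0.    1.18] F [ 1.3 -0.2 -0. ] w 36
slide [145.   74.8   1.2] turn -55.2
arm [ 475.1 -207.7   96.9   30.7  -89.2]
```

View pics/crop2.png

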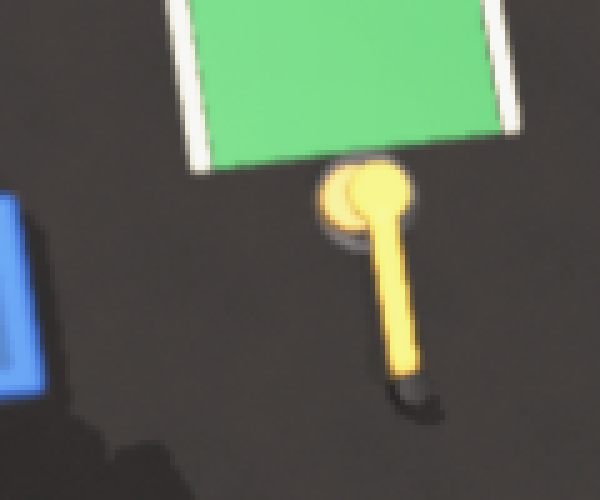

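The lever arm runs from (380,190) to (410,385) in the crop, parallel to the mark's white end lines. It is fully open. Now to the tester's near side.

```bash

python3 -m creep '{"jaw":[0.4,0.4,0.4,0.4,0.4],"slide":[[30,15,0],[60,30,0],[90,46,0],[120,62,0],[145,75,0]],"turn":[-7,-14,-21,-28,-35]}' >/dev/null
python3 -m creep '{"jaw":[0.4,0.4,0.4,0.4,0.4],"slide":[[0,0,0],[0,0,0],[0,0,0],[0,0,35],[0,0,70]],"turn":[-7,-14,-20,-20,-20]}' >/dev/null
python3 d.py 415 255 15 180
```

```text
t 4.78 tcp [419.1 254.8  52.3] phi 179.5 q [ 0.55  0.26 -0.57  0.74 -0.    0.56] F [-1.  -0.3 -1.3] w 60
slide [ 4.3  0.1 37.2] turn -0.5
```

```bash

python3 -m creep '{"jaw":[0.4,0.4,0.4,0.4,0.4],"slide":[[4,0,20],[4,0,37],[0,0,37],[-5,0,37],[-10,0,37]],"turn":[0,0,0,0,0]}' >/dev/null
python3 -m creep '{"jaw":[0.4,0.4,0.4,0.4,0.4],"slide":[[-5,0,0],[-10,0,0],[-16,0,0],[-22,0,0],[-28,0,0]],"turn":[0,0,0,0,0]}' >/dev/null; python3 d.py
python3 -m creep '{"jaw":[0.4,0.4,0.4,0.4,0.4],"slide":[[-6,0,0],[-12,0,0],[-18,0,0],[-24,0,0],[-30,0,0]],"turn":[0,0,0,0,0]}' >/dev/null; python3 d.py
python3 -m creep '{"jaw":[0.4,0.4,0.4,0.4,0.4],"slide":[[-6,0,0],[-12,0,0],[-18,0,0],[-24,0,0],[-30,0,0]],"turn":[0,0,0,0,0]}' >/dev/null; python3 d.py 546 255 15 180
```

```text
t 5.62 tcp [451.9 254.2  15.1] phi 179.5 q [ 0.51  0.36 -0.53  0.69  0.    0.52] F [-12.4   0.1   9.4] w 60
t 6.03 tcp [481.9 253.6  15. ] phi 179.5 q [ 0.48  0.4  -0.46  0.71  0.    0.49] F [-10.8   0.3   9.7] w 60
t 6.45 tcp [512.2 253.4  15.1] phi 179.5 q [ 0.46  0.44 -0.4   0.74  0.    0.47] F [-10.3  -0.1   8.3] w 60
slide [-33.8   1.9  -0.1] turn -0.5
```

```bash

python3 -m creep '{"jaw":[0.4,0.4,0.4,0.4,0.4],"slide":[[-7,0,0],[-14,0,0],[-21,0,0],[-28,0,0],[-34,0,0]],"turn":[0,0,0,0,0]}' >/dev/null; python3 d.py
python3 -m creep '{"jaw":[0.4,0.4,0.4,0.4,0.4],"slide":[[0,0,0],[15,0,0],[35,0,0],[40,0,-40],[40,0,-80]],"turn":[0,0,0,0,0]}' >/dev/null; python3 d.py 605 380 100 90
cat > t.py <<'E'
from h import *
import sys
n=sys.argv[1]; img=ctrl.capture("top"); cv2.imwrite(f"pics/{n}.png",img)
hsv=cv2.cvtColor(img,cv2.COLOR_BGR2HSV)
o=rng(img,(9,100,120),(22,255,255)); oc=cnt(o,(120,150,420,260)); m=np.zeros(o.shape,np.uint8)
b=rng(img,(100,100,50),(130,255,255)); x0,y0,x1,y1=[int(v) for v in sys.argv[2:6]]
c=cnt(b,(x0,y0,x1,y1)); r=rect("top",c,42); print("tester",r,"orange",rect("top",oc,42))
p=ray("top",c,42)
a=np.radians(5.5);d=r[:2]-[597.5,-201.8]; print("dock frame x,y,yaw", np.round([d@[np.cos(a),np.sin(a)],d@[-np.sin(a),np.cos(a)],r[4]-5.5],1))
E
python3 t.py top3 120 150 250 240
```

```text
t 6.87 tcp [546.8 253.   15. ] phi 179.5 q [ 0.43  0.49 -0.32  0.77  0.    0.44] F [-9.8 -0.2  7.2] w 60
t 7.28 tcp [505.1 251.9  93.3] phi 179.5 q [ 0.46  0.34 -0.33  0.9  -0.    0.47] F [2.  1.  0.3] w 60
slide [-98.8 129.   -7.6] turn 89.5
tester [ 6.106e+02  2.491e+02  1.479e+02  1.050e+02 -5.000e-01] orange [611.3 205.6  35.5  84.8  89.6]
dock frame x,y,yaw [ 56.3 447.6  -6. ]
```

View pics/top3.png

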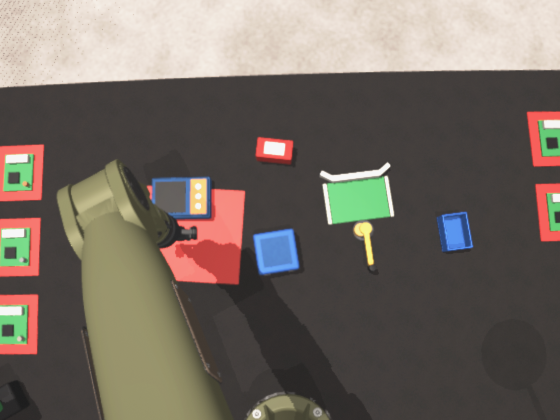

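Tester at world (611, 250), straight, centred at pixel (182,197). The bystanders are undisturbed. Next I'll go behind its +y end.

```bash

python3 -m creep '{"jaw":[0.4,0.4,0.4,0.4,0.4],"slide":[[-20,22,0],[-40,44,0],[-60,66,0],[-80,88,0],[-106,112,0]],"turn":[7,14,21,28,35]}' >/dev/null
python3 -m creep '{"jaw":[0.4,0.4,0.4,0.4,0.4],"slide":[[0,0,0],[0,0,0],[0,0,0],[0,0,0],[0,0,0]],"turn":[7,14,21,28,35]}' >/dev/null
python3 -m creep '{"jaw":[0.4,0.4,0.4,0.4,0.4],"slide":[[0,0,0],[0,0,0],[0,0,0],[0,0,30],[0,0,60]],"turn":[7,14,20,20,20]}' >/dev/null
python3 d.py 611 360 15 90
```

```text
t 8.58 tcp [619.3 366.   37.4] phi 89.4 q [ 0.53  0.65  0.02  0.93 -0.    2.11] F [ 1.   0.2 -0.4] w 60
slide [-6.2 -8.4 22.3] turn -0.6
```

```bash

python3 -m creep '{"jaw":[0.4,0.4,0.4,0.4,0.4],"slide":[[-5,-8,10],[-7,-8,22],[-12,-8,22],[-22,-8,22],[-28,-8,22]],"turn":[0,0,0,0,0]}' >/dev/null
python3 d.py 605 186 15 90
```

```text
t 9.00 tcp [608.8 336.5  13.8] phi 89.5 q [ 0.5   0.63 -0.07  0.87  0.    2.08] F [-0.8  5.7 -3. ] w 60
slide [-150.6   -2.4   -1.5] turn -0.5
```

```bash

python3 -m creep '{"jaw":[0.4,0.4,0.4,0.4,0.4],"slide":[[-7,0,0],[-14,0,0],[-21,0,0],[-28,-1,0],[-35,-1,0]],"turn":[0,0,0,0,0]}' >/dev/null; python3 d.py
python3 -m creep '{"jaw":[0.4,0.4,0.4,0.4,0.4],"slide":[[-8,0,0],[-16,0,0],[-24,0,0],[-32,0,0],[-40,-1,0]],"turn":[0,0,0,0,0]}' >/dev/null; python3 d.py
python3 -m creep '{"jaw":[0.4,0.4,0.4,0.4,0.4],"slide":[[-8,0,0],[-16,0,0],[-24,0,0],[-32,0,0],[-40,-1,0]],"turn":[0,0,0,0,0]}' >/dev/null; python3 d.py 605 186 15 90
python3 t.py top4 190 150 275 222
```

```text
t 9.42 tcp [607.2 302.4  13.9] phi 89.5 q [ 0.46  0.6  -0.12  0.84  0.    2.04] F [0.  5.3 0.9] w 60
t 9.83 tcp [606.1 262.3  13.9] phi 89.5 q [ 0.41  0.57 -0.17  0.82  0.    1.99] F [1.3 4.7 0.7] w 60
t 10.25 tcp [604.7 222.3  13.9] phi 89.5 q [ 0.35  0.55 -0.22  0.8   0.    1.93] F [0.3 5.6 1.5] w 60
slide [-36.3   0.6  -1.2] turn -0.5
tester [606.4 133.1 147.3 104.3  -1.8] orange [608.4  88.5  37.8  86.3  89. ]
dock frame x,y,yaw [ 41.  332.5  -7.3]
```

```bash

python3 -m creep '{"jaw":[0.4,0.4,0.4,0.4,0.4],"slide":[[-8,0,0],[-16,-1,0],[-24,-2,0],[-32,-2,0],[-40,-3,0]],"turn":[0,0,-0.3,-0.6,-0.8]}' >/dev/null
python3 -m creep '{"jaw":[0.4,0.4,0.4,0.4,0.4],"slide":[[-8,-1,0],[-16,-2,0],[-24,-3,0],[-32,-4,0],[-40,-5,0]],"turn":[0,0,-0.3,-0.6,-0.8]}' >/dev/null
python3 -m creep '{"jaw":[0.4,0.4,0.4,0.4,0.4],"slide":[[-8,-1,0],[-16,-2,0],[-24,-3,0],[-32,-4,0],[-40,-5,0]],"turn":[0,0,-0.3,-0.6,-0.8]}' >/dev/null; python3 d.py 584 3.7 15 92
python3 t.py top5 225 160 330 228
```

```text
t 11.55 tcp [592.1 102.7  13.8] phi 91.9 q [ 0.17  0.48 -0.33  0.75  0.    1.71] F [0.6 6.7 3.4] w 60
slide [-98.6 -11.4  -1.6] turn -0.1
tester [597.    4.4 107.2 126.4   1.8] orange [601.5 -31.   85.7  38.6 -88.1]
dock frame x,y,yaw [ 19.3 205.3  -3.7]
```

```bash

python3 -m creep '{"jaw":[0.4,0.4,0.4,0.4,0.4],"slide":[[-7,-1,0],[-14,-2,0],[-21,-4,0],[-28,-5,0],[-36,-6,0]],"turn":[0,0,0,0,0]}' >/dev/null
python3 -m creep '{"jaw":[0.4,0.4,0.4,0.4,0.4],"slide":[[-7,-1,0],[-14,-2,0],[-21,-4,0],[-28,-5,0],[-36,-6,0]],"turn":[0,0,0,0,0]}' >/dev/null;python3 d.py
python3 -m creep '{"jaw":[0.4,0.4,0.4,0.4,0.4],"slide":[[-7,-1,0],[-13,-2,0],[-19,-3,0],[-25,-4,0],[-25,-4,0]],"turn":[0,0,0,0,0]}' >/dev/null; python3 d.py 588 -66 15 93
python3 t.py top6 280 160 360 232
```

```text
t 12.43 tcp [582.4  30.6  13.6] phi 91.9 q [ 0.05  0.45 -0.38  0.74  0.    1.59] F [0.8 9.  3.3] w 60
t 12.85 tcp [579.1   4.1  13.5] phi 91.9 q [ 0.01  0.45 -0.39  0.73  0.    1.54] F [1.2 4.1 2.4] w 60
slide [-70.4   6.6  -1.6] turn -1.1
tester [ 585.6 -117.6  112.6   62.5  -80.5] orange [ 588.3 -129.7   86.3   38.9  -88.1]
dock frame x,y,yaw [ -3.8  85.  -86. ]
```

View pics/top6.png

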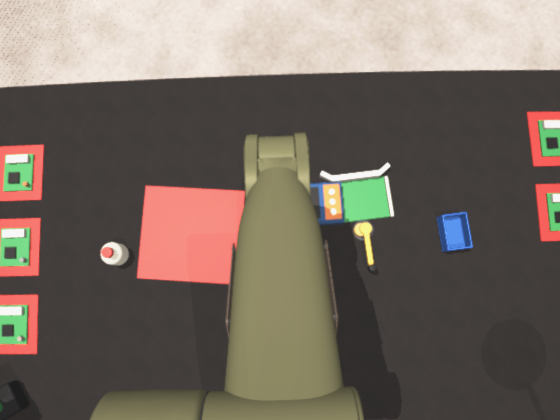

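The tester's leading end is entering the dock at about (342,202), with its far side just inside the fence flare. Case and carton are hidden under the arm. The keypad-based estimate is dock x≈0.5, y≈117, yaw −3.6°, as planned.

```bash

python3 -m creep '{"jaw":[0.4,0.4,0.4,0.4,0.4],"slide":[[-7,0,0],[-14,0,0],[-20,1,0],[-27,1,0],[-34,1,0]],"turn":[0,0,0,-0.3,-0.5]}' >/dev/null;python3 d.py
python3 -m creep '{"jaw":[0.4,0.4,0.4,0.4,0.4],"slide":[[-7,0,0],[-14,0,0],[-20,1,0],[-27,1,0],[-33,1,0]],"turn":[0,-0.3,-0.6,-0.8,-1]}' >/dev/null; python3 d.py 587.3 -116.4 15 95.5
python3 t.py top7 320 160 400 232
```

```text
t 13.32 tcp [580.5 -27.9  13.3] phi 92.5 q [-0.05  0.45 -0.38  0.74  0.    1.48] F [-0.6  9.5  7.2] w 60
t 13.73 tcp [582.5 -61.   13.2] phi 93.4 q [-0.11  0.46 -0.37  0.74  0.    1.4 ] F [-2.3 11.5  8.1] w 60
slide [-55.6   1.4  -2.1] turn -2.1
tester [ 544.1 -205.5    9.    31.     7.7] orange [ 595.6 -193.5   86.9   40.9  -86.5]
dock frame x,y,yaw [-53.5   1.4   2.2]
```

```bash

python3 -m creep '{"jaw":[0.4,0.4,0.4,0.4,0.4],"slide":[[-5,0,0],[-10,-1,0],[-15,-1,0],[-20,-1,0],[-25,-2,0]],"turn":[0,-0.3,-0.5,-0.8,-1]}' >/dev/null;python3 d.py
python3 -m creep '{"jaw":[0.4,0.4,0.4,0.4,0.4],"slide":[[-5,0,0],[-10,0,0],[-15,-1,0],[-20,-1,0],[-20,-1,0]],"turn":[0,-0.3,-0.6,-1,-1]}' >/dev/null; python3 d.py 587.3 -116.4 15 95.5
python3 t.py top8 320 160 420 232
python3 - <<'E'
from h import *
i=cv2.imread("pics/top8.png")[150:290,290:430]; s=ctrl.capture("side")[120:260,220:360]
cv2.imwrite("pics/c8.png",cv2.resize(np.hstack([i,s]),None,fx=2.8,fy=2.8))
E
```

```text
t 14.20 tcp [582.2 -86.1  13. ] phi 94.5 q [-0.15  0.47 -0.36  0.74  0.    1.34] F [1.  8.8 6.7] w 60
t 14.62 tcp [ 582.2 -107.1   12.9] phi 95.4 q [-0.18  0.47 -0.35  0.75  0.    1.29] F [-1.1  6.3  5.9] w 60
slide [-9.7  4.2 -2.2] turn -0.1
tester [ 550.9 -262.1    7.8   16.    24.5] orange [ 600.  -250.8   86.8   18.1  -84.6]
dock frame x,y,yaw [-52.2 -55.6  19. ]
```

View pics/c8.png

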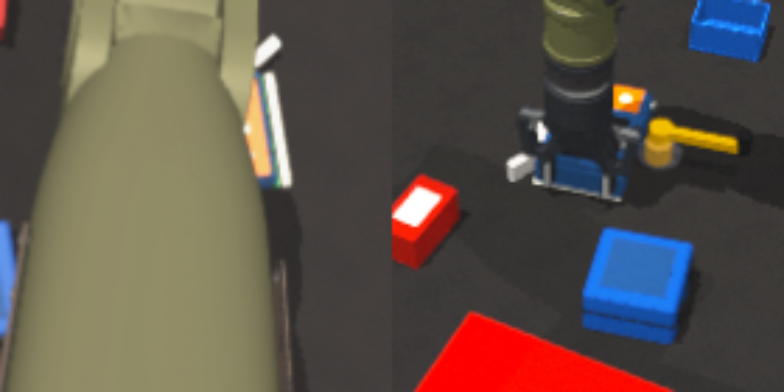

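The side view shows the tester between lever and fence. The case and carton are clear, and the white near line shows at (590,192) just behind the tester, which needs about 6 mm more. I'll nudge it, retreat and measure.

```bash

python3 -m creep '{"jaw":[0.4,0.4,0.4,0.4,0.4],"slide":[[-2,0,0],[-4,0,0],[-6,0,0],[-6,0,0],[-6,0,0]],"turn":[0,0,0,0,0]}' >/dev/null;python3 d.py
python3 -m creep '{"jaw":[0.4,0.4,0.4,0.4,0.4],"slide":[[10,0,0],[25,0,0],[25,0,-40],[25,0,-80],[50,0,-110]],"turn":[0,0,0,0,0]}' >/dev/null
python3 -m creep '{"jaw":[-1,-1,-1,-1,-1],"slide":[[40,0,0],[80,0,0],[120,0,0],[160,0,0],[160,0,0]],"turn":[0,0,0,0,0]}' >/dev/null
python3 d.py
python3 t.py top9 320 160 405 225
python3 - <<'E'
from h import *
i=cv2.imread("pics/top9.png")[150:290,230:430]; cv2.imwrite("pics/c9.png",cv2.resize(i,None,fx=4,fy=4))
E
```

```text
t 15.13 tcp [ 582.8 -112.4   12.8] phi 95.4 q [-0.19  0.47 -0.35  0.75  0.    1.28] F [-0.9  8.   6. ] w 60
t 15.97 tcp [561.7 101.7 122.1] phi 95.8 q [ 0.18  0.33 -0.29  0.96  0.    1.65] F [-0.4  0.   0.6] w 1
tester [ 592.  -194.7  105.2  144.5    5.5] orange [ 600.1 -245.4   86.8   39.7  -84.6]
dock frame x,y,yaw [-4.8  7.6  0. ]
```

View pics/c9.png

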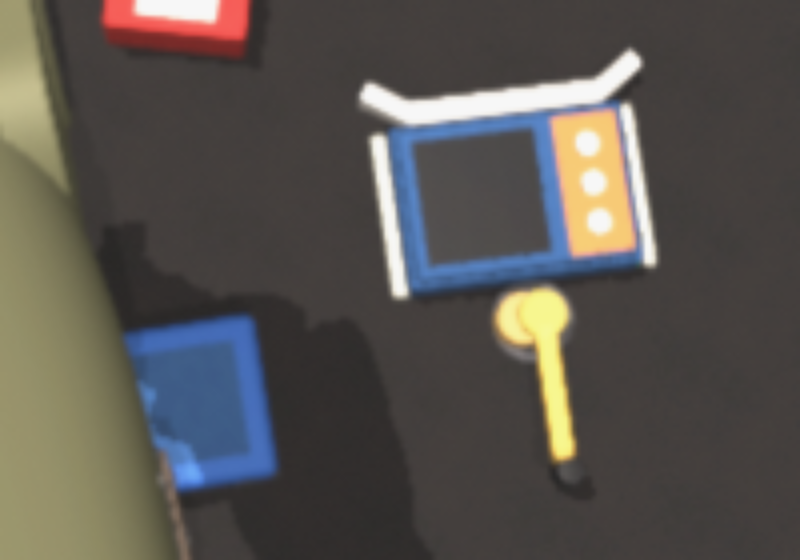

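The tester sits on the mark: the white lines at (390,215) and (640,185) abut its ends, and the keypad estimate is dock (−1.5, 0). The lever is open and case and carton are unmoved. Now to the −y side of the arm to swing it shut.

```bash

python3 -m creep '{"jaw":[-1,-1,-1,-1,-1],"slide":[[-37,-15,0],[-74,-30,0],[-111,-46,0],[-148,-61,0],[-185,-77,0]],"turn":[0,0,0,0,0]}' >/dev/null
python3 -m creep '{"jaw":[-1,-1,-1,-1,-1],"slide":[[-37,-15,0],[-74,-30,0],[-111,-46,0],[-148,-61,0],[-160,-66,0]],"turn":[0,0,0,0,0]}' >/dev/null
python3 d.py
python3 -m creep '{"jaw":[-1,-1,-1,-1,-1],"slide":[[0,0,30],[0,0,60],[0,0,90],[0,0,102],[0,0,102]],"turn":[0,0,0,0,0]}' >/dev/null; python3 d.py 455 -232 20 95.5
```

```text
t 16.85 tcp [ 450.8 -266.6  122.2] phi 95.1 q [-0.53  0.24 -0.4   0.93 -0.    0.95] F [-0.4 -0.3 -0.7] w 0
t 17.27 tcp [ 449.7 -260.3   16.8] phi 95.3 q [-0.52  0.36 -0.52  0.7  -0.    0.95] F [0.  0.6 0.4] w -0
slide [27.7  7.9 -3.1] turn -0.2
```

```bash

python3 -m creep '{"jaw":[-1,-1,-1,-1,-1],"slide":[[6,1,0],[12,2,0],[18,3,0],[23,3,0],[27,3,0]],"turn":[0,0,0,0,0]}' >/dev/null; python3 d.py
python3 -m creep '{"jaw":[-1,-1,-1,-1,-1],"slide":[[7,0,0],[14,0,0],[21,0,0],[28,0,0],[34,-1,0]],"turn":[0,0,0,0,0]}' >/dev/null; python3 d.py
python3 -m creep '{"jaw":[-1,-1,-1,-1,-1],"slide":[[8,2,0],[15,5,0],[22,9,0],[28,13,0],[33,17,0]],"turn":[0,0,0,0,0]}' >/dev/null; python3 d.py
python3 -m creep '{"jaw":[-1,-1,-1,-1,-1],"slide":[[5,6,0],[10,12,0],[14,18,0],[17,23,0],[19,28,0]],"turn":[0,0,0,0,0]}' >/dev/null; python3 d.py
```

```text
t 17.68 tcp [ 454.4 -234.    21.3] phi 95.4 q [-0.48  0.33 -0.55  0.69  0.    1.  ] F [-0.1 -0.7  0.3] w -0
t 18.10 tcp [ 449.8 -200.2   20.5] phi 95.4 q [-0.42  0.31 -0.59  0.67 -0.    1.06] F [ 1.  -2.5  0.7] w 0
t 18.52 tcp [ 463.4 -165.5   20.1] phi 95.4 q [-0.34  0.31 -0.59  0.68  0.    1.13] F [-0.6 -1.5  0.2] w -0
t 18.93 tcp [ 489.7 -144.3   20.1] phi 95.4 q [-0.29  0.34 -0.55  0.69  0.    1.19] F [-2.4 -2.2  0.7] w -0
```

```bash

python3 -m creep '{"jaw":[-1,-1,-1,-1,-1],"slide":[[0,1,0],[0,2,0],[0,3,0],[0,4,0],[0,4,0]],"turn":[0,0,0,0,0]}' >/dev/null; python3 d.py
python3 -m creep '{"jaw":[-1,-1,-1,-1,-1],"slide":[[0,1,0],[0,2,0],[0,2,0],[0,3,0],[0,3,0]],"turn":[0,0,0,0,0]}' >/dev/null; python3 d.py
```

```text
t 19.35 tcp [ 492.  -143.8   20. ] phi 95.4 q [-0.28  0.34 -0.54  0.69  0.    1.19] F [-5.4  1.9  2.9] w -0
t 19.77 tcp [ 492.2 -143.7   19.9] phi 95.3 q [-0.28  0.34 -0.53  0.7  -0.    1.19] F [-13.7   1.1  11.9] w 0
```

The force rises with no further motion, so the lever is at its shut stop. Backing off to check.

```bash

python3 -m creep '{"jaw":[-1,-1,-1,-1,-1],"slide":[[0,-10,0],[0,-35,0],[0,-40,-40],[0,-40,-80],[0,-40,-110]],"turn":[0,0,0,0,0]}' >/dev/null
python3 -m creep '{"jaw":[-1,-1,-1,-1,-1],"slide":[[40,0,0],[80,0,0],[120,0,0],[160,0,0],[200,0,0]],"turn":[0,0,0,0,0]}' >/dev/null
python3 -m creep '{"jaw":[-1,-1,-1,-1,-1],"slide":[[30,0,0],[60,0,0],[60,0,0],[60,0,0],[60,0,0]],"turn":[0,0,0,0,0]}' >/dev/null
python3 d.py
python3 t.py top10 320 160 405 225
python3 - <<'E'
from h import *
i=cv2.imread("pics/top10.png")[130:290,230:430]; cv2.imwrite("pics/c10.png",cv2.resize(i,None,fx=3.7,fy=3.7))
E
```

```text
t 21.02 tcp [432.7 110.7 130.5] phi 95.4 q [ 0.25  0.1  -0.56  0.91 -0.    1.73] F [ 0.6 -0.1 -0.2] w -0
tester [ 592.4 -195.9  105.   145.9    5.7] orange [ 600.9 -245.5   87.1   39.4  -84.2]
dock frame x,y,yaw [-4.5  6.4  0.2]
```

View pics/c10.png

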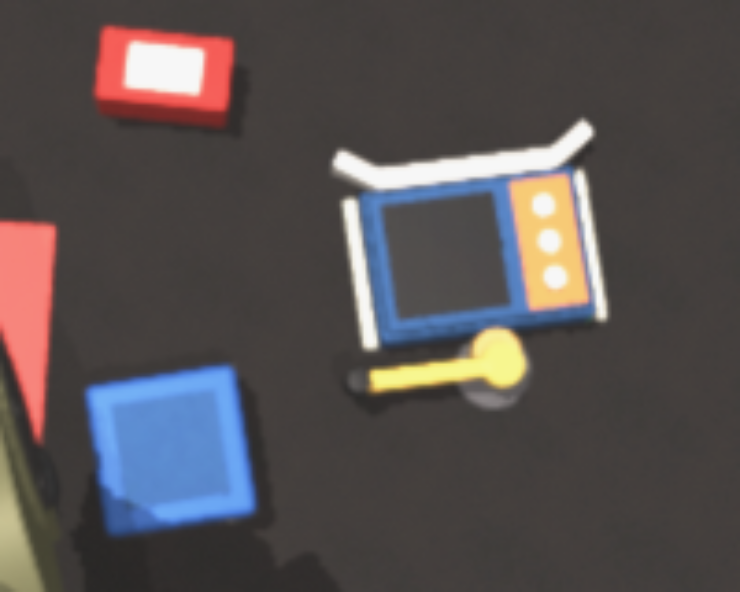

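The arm, from (370,381) to (497,360), lies parallel to the fence, so the lever is locked. The tester is flush with the fence and between the white lines, and the carton and case are unmoved. Nothing touches it, so I'll hand in.

```bash
python3 -c "
from bench import ctrl
print(ctrl.finish_job())"
```

```text
the job is handed in; nothing more can be done
None
```

I handed the job in at about 21 s; no verdict came back. In the last picture the tester sits on the green mark against the fence, the lever is locked, the arm touches nothing, and the case and carton look unmoved; I didn't re-measure the bottle or bin at the end.

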